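# Drop the filling plate over the jig's two pins and clip it

## Robot

A 6-joint arm with a two-finger parallel gripper is mounted at the origin on the work surface. World frame = base frame: x ahead of the robot, y to its left, z up, the work surface at z = 0. Lengths are in mm, angles in rad, forces in N, time in s.
With the tool pointing down it reaches from about 275 to 750 mm from the base axis. Payload 10.2 kg.
Tool frame: the origin (TCP) lies on the front face of the gripper's body, between the roots of the fingers; the fingertips stand 73 mm ahead of it and the grasp point (between the pads) lies 54 mm ahead of it; z points along the fingers, y is the direction in which the jaws open and shut (so a half turn about z gives the same grasp; the last joint's range is limited). The gripper opens to 85 mm and grips with 20 to 120 N. Pads are 22 mm wide; open, the fingers measure 114 mm over their backs; the gripper's body (76 mm by 85 mm) begins 54 mm behind the grasp point. The pads swing forward as they close: fully open they stand 13 mm farther back than shut.
Start: joints at [-1.529, 0.313, 1.498, -0, 1.331, -0.223], TCP at [137.388, -506.711, 303.894] pointing down, gripper open.
Joint ranges: [-2.94, 2.94], [-0.97, 2.17], [0.19, 2.56], [-1.23, 4.37], [0.02, 3.11], [-2.88, 2.88]. Speed limits (rad/s): [2.39, 2.39, 3.01, 3.14, 3.14, 3.14].

## Interface

Orientations are given as a unit quaternion [w, x, y, z].
In Python, from rig import ctrl gives the robot as it stands.
- The arm moves only by the tool move_arm, never from a script. Its argument "series" is a list of rows, each a list of 3 entries, a list of its own where there are three numbers: the shift along the tool's x, y, z in mm, then the turn about the tool's z in degrees, then the opening, from 0 (shut) to 1 (fully open). In form: [[[tx, ty, tz], yaw, grip], ...]. A call has 1 to 10 rows; each row is the pose to reach, as a shift and turn from the pose commanded when the call began, along the tool's axes at that moment; what a row does not reach only later rows make up. A row lasts 1/8 s, in which the tool goes at most 62.5 mm and 10.7 degrees, less where a joint would pass 70% of its speed; a pose out of reach is approached as far as the arm can. A call with a gripper value outside its range is refused whole. The fingers move at their own pace and stop on an object; "force" is the grip in N (left out, the last holds). Time passes only in rows, so rows that repeat a pose let the fingers close. It gives the time, the measured TCP pose, the force and the opening at its end, in the units of the state.
- ctrl.sense(): the state, without advancing time (a new reading comes with each control period).
- ctrl.capture(name): name is "side" or "top"; returns (picture, depth): 420x560x3 uint8, red, green, blue; 420x560 float32, mm along the optical axis (not along the pixel's ray), 0 where there is no reading.
- ctrl.camera_model(name): a dict with "fov_y" (degrees; the focal length in pixels is half the picture's height over the tangent of half this angle, whatever the lens; pixels are square), "cx", "cy" (the principal point, pixels), "dist_coeffs" ([k1, k2, p1, p2, k3] as OpenCV has them; the pictures are not rectified), "rvec" (rotation vector, rad) and "tvec" (3), from world to camera coordinates, as OpenCV has them. Camera axes: x right, y down, z forward; pixel columns grow to the right and rows downward; lengths in mm; the calibration is good to about 2 mm. A picture is of the moment at which its call begins. camera_model takes no time and is no camera call.
- ctrl.finish_job(): hands the job in, once; it reports no verdict.
The state is a dict: "time_s": time; "joints": joint angles; "dq": joint speeds; "tau": joint torques, N m; "eef_pos": TCP position; "ee_rot": TCP orientation; "force": force on the tool from outside, world axes, zero at the start; "wrist_torque": the same for the moment, N m; "grip_width": opening from 0.0 (shut) to 1.0 (fully open).
Only numpy, scipy, OpenCV 4.12 (cv2) and the standard library are available. Lean on these libraries where they do the work, as an engineer would, in place of code of your own. Each camera call takes 0.05 s, during which the arm holds its last target.

## Task

The blue filling plate has been laid over the bonbon mould but is riding up on the jig's two locating pins. Without picking it up, nudge it sideways with your fingertips until its two locating holes drop over the pins and it lies flat on the mould, then push the red swing clip round to its stop so that it reaches over the plate's right end. Leave the other things on the table where they are.

Things in the scene. Friction and masses are not known exactly. Their poses are not given: they have to be found in the camera images.
- jig: Filling jig, fixed. Origin: centre of its underside on the table; y along its length (robot's left), x away from the robot, z up. Aluminium base 170 (x) by 390 (y) mm, top 16 mm above the table (rails to 24). Centred on it a grey bonbon mould 120 by 200 mm with 15 shells, flat top at 40 mm; beyond each end of it a white block (top at 34 mm) with an upright pin. Heights are above the table.
- pin_left (a point): Point on the axis of the left locating pin (jig frame x 0, y +112 mm), at the level of the mould's top (40 mm). The pin is 8 mm in diameter with a hemispherical nose; its top is at 47 mm, 7 mm above the mould. Hidden under the plate at the start.
- pin_right (a point): The same for the right locating pin, jig frame x 0, y -112 mm.
- plate: Loose blue plate, 132 (x) by 290 (y) by 6 mm, about 0.22 kg, 15 round windows and a locating hole near each short end. Origin: centre of its underside; y along its length. Starts on the pins' noses, tilted about 0.1 rad, off by up to 26 mm either way in jig x, 9 to 20 mm to jig +y and 0.12 rad of turn. When down: origin 40 mm up on the jig's centre, axes along the jig's, top at 46 mm.
- hole_left (a point): Centre of the plate's left locating hole at its underside, plate frame (0, +112, 0) mm. The hole is 11 mm in diameter, for the left pin; the tail of the plate beyond it is 33 mm.
- hole_right (a point): The same for the right locating hole, plate frame (0, -112, 0) mm, for the right pin.
- clip (a joint): Angle of the red swing clip about the post at the jig's right end, rad. 0: its arm points along jig +x, clear of the plate. It grows counter-clockwise seen from above, to the stop at 1.571 where the arm points along jig +y, over the plate's right end. Starts between 0 and 0.5. Light friction (about 1 N at the tab); it stays where it is left.
- clip_pivot (a point): Point on the clip's pivot axis at the underside of its arm, 48 mm above the table, jig frame (30, -168) mm. The arm is 8 mm thick (48 to 56 mm high), 14 mm wide and reaches 40 mm from the pivot; when the plate is down it passes 2 mm over it, when the plate is not down the plate blocks it.
- clip_tab (a point): Half-way up the clip's upright round thumb tab, 30 mm from the pivot along the arm: 12 mm in diameter, from 56 to 78 mm high. Push it sideways.
- jar: Closed jar of dark red preserve, 66 mm across, 85 mm tall, standing beyond the jig; origin at the centre of its foot. To be left alone.
- scraper: Steel scraper with a black handle, 60 by 180 by 18 mm, lying beyond the jig; origin at its middle on the table. To be left alone.
- ladle: Small steel ladle lying to the right of the jig, about 250 mm long, 60 mm wide, 25 mm high; origin at its middle on the table, bowl towards its own +x. To be left alone.
- mould: Empty clear mould, 200 by 120 by 24 mm, lying far right; origin at the centre of its underside. To be left alone.
- bottle: Caramel-coloured squeeze bottle with a red cap, 56 mm across, 160 mm tall, standing left of the jig; origin at the centre of its foot. To be left alone.
- bowl: Red plastic bowl, 170 mm across, 75 mm tall, to the left of the jig; origin at the centre of its foot. To be left alone.

How it is judged:
By the outcome, as a careful person would: the job done as asked, in the order asked, and still so for the second after the job is handed in, with the robot touching nothing.
It also fails if it takes over 72 s, if anything falls off the work surface, if the arm or the gripper's body presses on something with over 40 N, if the wrist force passes 120 N, or if a joint passes its speed limit or range.

## Working session

There is one attempt and no reset: what is moved stays moved. The work goes in short steps, Python scripts to look and compute and a tool call to move; the robot and the scene stay as the last step left them, time stands still between calls to the robot, and variables do not carry over. Pictures are saved under pics/ and viewed, and the job is handed in when it is done.

Besides the shell and the picture viewer there is one more tool, called after ">>>" by a JSON object that holds its "api" and its "payload", one argument or row to a line. move_arm: Moves the arm, as the interface text tells. Its arguments: {"type":"object","properties":{"series":{"type":"array","items":{"type":"array"}},"force":{"type":"number"}},"required":["series"]}

```bash
mkdir -p pics; ls
cat > h.py <<'E'
import numpy as np,cv2
from rig import ctrl
def K(n):
    m=ctrl.camera_model(n); f=210/np.tan(np.radians(m['fov_y'])/2)
    return np.array([[f,0,m['cx']],[0,f,m['cy']],[0,0,1]]),np.array(m['dist_coeffs'],float),cv2.Rodrigues(np.array(m['rvec'],float))[0],np.array(m['tvec'],float).ravel()
def shot(n,tag):
    p,d=ctrl.capture(n); cv2.imwrite(f'pics/{tag}.png',p[:,:,::-1]); np.savez(f'pics/{tag}.npz',p=p,d=d); return p,d
def ray(n,uv):
    k,D,R,t=K(n); q=cv2.undistortPoints(np.array(uv,float).reshape(-1,1,2),k,D).reshape(-1,2)
    r=np.c_[q,np.ones(len(q))]@R; return -R.T@t,r
def onplane(n,uv,z):
    c,r=ray(n,uv); return c+r*((z-c[2])/r[:,2])[:,None]
def fromdepth(n,uv,dep):
    c,r=ray(n,uv); return c+r*np.array(dep,float).reshape(-1,1)
def proj(n,P):
    k,D,R,t=K(n); return cv2.projectPoints(np.array(P,float).reshape(-1,1,3),cv2.Rodrigues(R)[0],t,k,D)[0].reshape(-1,2)
E
python3 - <<'E'
from h import *
for n in('top','side'):
    shot(n,n+'0'); k,D,R,t=K(n); print(n,k[0,0],-R.T@t,R[2])
print(ctrl.sense())
E
```

```text
pics
top 440.17534829697945 [ 423.19204747  -24.57091868 1179.64762525] [ 1.72597870e-01 -3.09107339e-04 -9.84992325e-01]
side 431.99795987083644 [ 36.42307683 768.38298771 817.05794179] [ 0.47584168 -0.65271814 -0.58951991]
{'time_s': 0.1, 'joints': array([-1.52937940e+00,  3.13381686e-01,  1.49833784e+00,  8.02725735e-06,
        1.33099525e+00, -2.23441593e-01]), 'dq': array([ 0.00049135, -0.00039643, -0.00128012,  0.00078711,  0.00089582,
        0.00246758]), 'tau': array([ 2.24795745e-03, -4.12905622e+01, -2.60144860e+01, -2.55712548e-04,
        3.07631213e-03,  1.37193723e-05]), 'eef_pos': array([ 137.39330799, -506.55763018,  303.40734055]), 'ee_rot': array([-5.58384378e-04,  9.91244024e-01,  1.32041549e-01,  5.48750956e-05]), 'force': array([ 0.42904202, -0.00587852, -0.01712822]), 'wrist_torque': array([-0.02195522, -0.02512448,  0.00695511]), 'grip_width': 1.00110285481639}
```

View pics/top0.png

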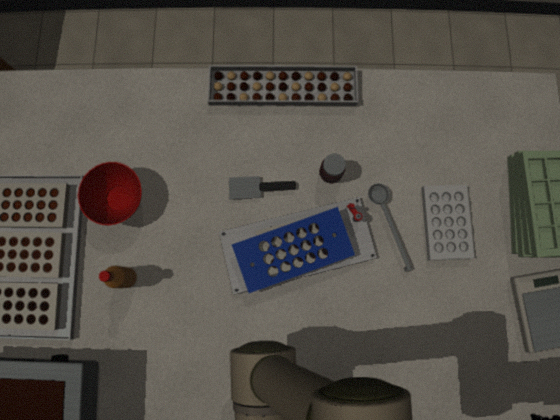

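View pics/side0.png

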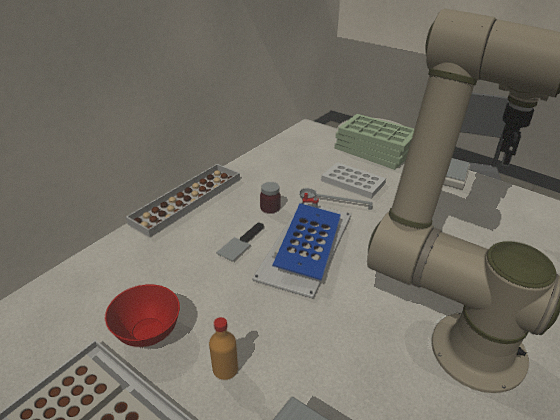

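The top view shows the blue plate at about (295,250) on the jig, with corners near (222,235), (357,200), (376,257) and (238,291). The red clip is near (355,212). Next I'll enlarge this and measure it.

Run:
```python
from h import *
z=np.load('pics/top0.npz');p=z['p'];d=z['d']
c=p[190:300,210:390,::-1]; cv2.imwrite('pics/top0z.png',cv2.resize(np.clip(c.astype(float)*1.5,0,255).astype(np.uint8),None,fx=4.4,fy=4.4,interpolation=cv2.INTER_CUBIC))
z2=np.load('pics/side0.npz');p2=z2['p']
c=p2[180:305,240:370,::-1]; cv2.imwrite('pics/side0z.png',cv2.resize(np.clip(c.astype(float)*1.5,0,255).astype(np.uint8),None,fx=4.6,fy=4.6,interpolation=cv2.INTER_CUBIC))
```

```text
(no output)
```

View pics/top0z.png

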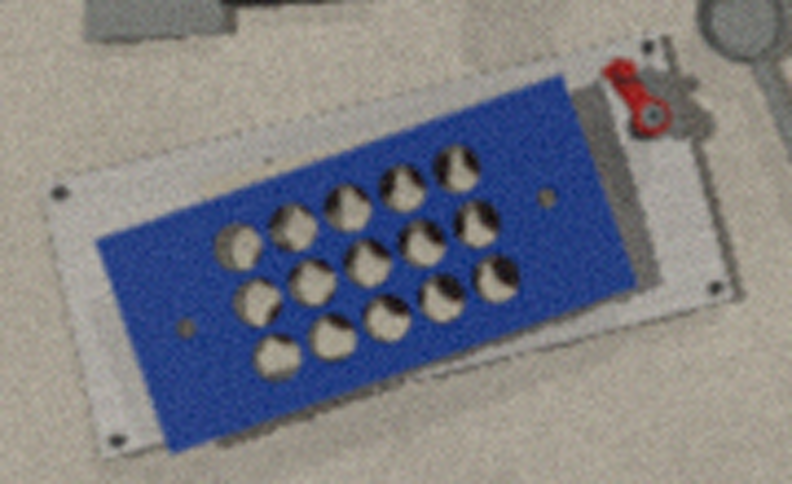

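View pics/side0z.png

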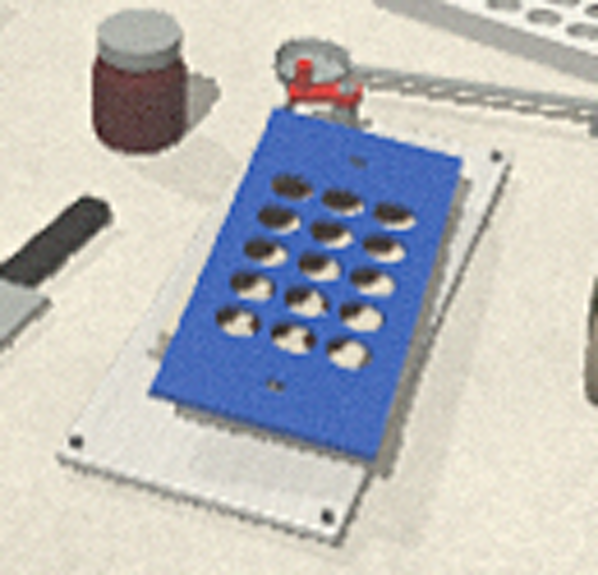

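```bash
cat > meas.py <<'E'
from h import *
def measure(tag,jig=None):
    z=np.load(f'pics/{tag}.npz');p=z['p'];d=z['d']
    hsv=cv2.cvtColor(p,cv2.COLOR_RGB2HSV)
    m=cv2.inRange(hsv,(105,120,40),(130,255,255)); m[:, :200]=0; m[:,400:]=0;m[:170]=0;m[320:]=0
    v,u=np.nonzero(m); dd=d[v,u]; ok=dd>0
    P=fromdepth('top',np.c_[u,v][ok],dd[ok])
    A=np.c_[P[:,:2]-P[:,:2].mean(0),np.ones(len(P))]; w=np.ones(len(P),bool)
    for _ in range(5):
        s=np.linalg.lstsq(A[w],P[w,2],rcond=None)[0]; r=P[:,2]-A@s; w=abs(r)<8
    print('plate plane mean xy',P[:,:2].mean(0).round(1),'slope',s[:2].round(4),'z',s[2].round(2),'std',r[w].std().round(2),w.sum())
    return m,s,P[:,:2].mean(0)
E
python3 - <<'E'
from meas import *
m,s,c=measure('top0')
z=np.load('pics/top0.npz');p=z['p'];d=z['d']
g=cv2.cvtColor(p,cv2.COLOR_RGB2GRAY)
# screws
def screw(x,y):
    u0,v0=210+x/4.4,190+y/4.4; best=[]
    U,V=np.meshgrid(np.arange(int(u0)-4,int(u0)+5),np.arange(int(v0)-4,int(v0)+5))
    w=np.clip(np.median(g[V,U])-20-g[V,U].astype(float),0,None)*(np.hypot(U-u0,V-v0)<3.2)
    return [(U*w).sum()/w.sum(),(V*w).sum()/w.sum()],np.median(d[V,U])
S=[screw(*q) for q in((60,192),(648,47),(714,288),(117,440))]
uv=np.array([q[0] for q in S]);print(uv.round(2));print(fromdepth('top',uv,[q[1] for q in S]).round(1))
for zz in(16,18):
    Q=onplane('top',uv,zz);print(zz,Q.round(1),Q.mean(0).round(1),[np.linalg.norm(Q[i]-Q[(i+1)%4]).round(1) for i in range(4)])
    print([np.arctan2(*(b-a)[[1,0]]).round(4) for a,b in((Q[0],Q[1]),(Q[3],Q[2]),(Q[2],Q[1]),(Q[3],Q[0]))])
# holes in mask
cs,h=cv2.findContours(m,cv2.RETR_CCOMP,cv2.CHAIN_APPROX_NONE)
for k,q in enumerate(cs):
    a=cv2.contourArea(q)
    if a>3: 
        M=cv2.moments(q);print(a,round(M['m10']/M['m00'],2),round(M['m01']/M['m00'],2),h[0,k,3])
big=max(cs,key=cv2.contourArea);print(cv2.minAreaRect(big),cv2.boxPoints(cv2.minAreaRect(big)))
red=cv2.inRange(cv2.cvtColor(p,cv2.COLOR_RGB2HSV),(0,150,60),(8,255,255))
v,u=np.nonzero(red[190:230,340:370]);v+=190;u+=340
print(np.c_[u,v,fromdepth('top',np.c_[u,v],d[v,u]).round(0)][::4])
E
```

```text
plate plane mean xy [517.  -57.8] slope [0.1116 0.0295] z 51.63 std 2.15 4178
[[223.16 233.39]
 [356.78 200.25]
 [372.17 254.96]
 [236.2  289.71]]
[[ 562.   127.5   16.5]
 [ 653.6 -230.6   15.8]
 [ 506.2 -267.9   15.9]
 [ 414.4   89.9   15.7]]
16 [[ 562.1  127.6   16. ]
 [ 653.6 -230.6   16. ]
 [ 506.2 -267.9   16. ]
 [ 414.4   89.9   16. ]] [534.1 -70.2  16. ] [np.float64(369.7), np.float64(152.0), np.float64(369.4), np.float64(152.4)]
[np.float64(-1.3207), np.float64(-1.3196), np.float64(0.2478), np.float64(0.2499)]
18 [[ 561.8  127.3   18. ]
 [ 653.2 -230.3   18. ]
 [ 506.1 -267.5   18. ]
 [ 414.4   89.7   18. ]] [533.9 -70.2  18. ] [np.float64(369.1), np.float64(151.7), np.float64(368.8), np.float64(152.2)]
[np.float64(-1.3207), np.float64(-1.3196), np.float64(0.2478), np.float64(0.2499)]
5554.0 292.92 249.66 -1
117.0 272.58 270.94 0
111.0 284.97 266.59 0
24.5 251.72 264.14 0
112.5 297.46 262.1 0
111.5 309.87 257.81 0
115.0 268.08 258.38 0
114.0 280.64 253.93 0
108.5 322.31 253.1 0
112.5 292.97 249.52 0
108.5 305.49 245.17 0
119.5 263.76 245.82 0
103.5 317.8 240.72 0
112.5 276.33 241.35 0
20.0 333.76 234.5 0
113.0 288.66 237.05 0
106.5 301.19 232.66 0
109.5 313.43 228.11 0
((292.89776611328125, 249.6997528076172), (51.17688751220703, 112.41111755371094), 70.2673110961914) [[231.35323 244.59073]
 [337.16333 206.63708]
 [354.44232 254.80878]
 [248.6322  292.76242]]
[[ 350.  204.  633. -203.   69.]
 [ 349.  205.  633. -203.   57.]
 [ 348.  206.  630. -200.   56.]
 [ 348.  207.  628. -200.   57.]
 [ 352.  208.  623. -208.   70.]
 [ 353.  209.  622. -213.   58.]
 [ 352.  210.  620. -210.   56.]
 [ 351.  211.  617. -208.   55.]
 [ 356.  211.  617. -220.   59.]
 [ 357.  212.  614. -223.   60.]
 [ 353.  214.  609. -213.   57.]
 [ 355.  216.  604. -218.   55.]
 [ 355.  218.  599. -218.   57.]
 [ 358.  219.  596. -226.   55.]]
```

```bash
cat >> meas.py <<'E'
J0=np.array([534.1,-70.2]);JY=0.2505
def w2j(P):
    P=np.asarray(P,float)[...,:2]-J0;c,s=np.cos(JY),np.sin(JY);return np.stack([c*P[...,0]+s*P[...,1],-s*P[...,0]+c*P[...,1]],-1)
def j2w(P):
    P=np.asarray(P,float);c,s=np.cos(JY),np.sin(JY);return np.stack([c*P[...,0]-s*P[...,1],s*P[...,0]+c*P[...,1]],-1)+J0
def plateholes(tag):
    m,s,c=measure(tag)
    cs,h=cv2.findContours(m,cv2.RETR_CCOMP,cv2.CHAIN_APPROX_NONE)
    uv=[];ar=[]
    for k,q in enumerate(cs):
        a=cv2.contourArea(q)
        if a>8 and h[0,k,3]>=0:
            M=cv2.moments(q);uv.append((M['m10']/M['m00'],M['m01']/M['m00']));ar.append(a)
    C,R=ray('top',uv)
    n=np.array([-s[0],-s[1],1]); p0=np.array([*c,s[2]])
    P=C+R*(((p0-C)@n)/(R@n))[:,None]
    sm=np.array(ar)<60
    return P,sm,s
if __name__=='__main__':
    import sys
    P,sm,s=plateholes(sys.argv[1])
    j=w2j(P)
    print('small holes jig',j[sm].round(1).tolist(),'z',P[sm,2].round(1))
    if sm.sum()==2:
        a=j[sm];a=a[np.argsort(a[:,1])];print('centre',a.mean(0).round(1),'yaw rel',np.arctan2(-(a[1]-a[0])[0],(a[1]-a[0])[1]).round(4),'sep',np.linalg.norm(a[1]-a[0]).round(1))
    print('windows',(~sm).sum(),j[~sm].mean(0).round(1))
    c,si=np.cos(JY),np.sin(JY);print('slope jig',(s[0]*c+s[1]*si).round(4),(-s[0]*si+s[1]*c).round(4))
    z=np.load(f'pics/{sys.argv[1]}.npz');p=z['p'];d=z['d']
    red=cv2.inRange(cv2.cvtColor(p,cv2.COLOR_RGB2HSV),(0,150,60),(8,255,255));red[:180]=0;red[270:]=0;red[:,:320]=0;red[:,400:]=0
    v,u=np.nonzero(red)
    if len(u):
        W=fromdepth('top',np.c_[u,v],d[v,u]); a=(W[:,2]>48)&(W[:,2]<62); q=w2j(W[a]);print('arm jig mean',q.mean(0).round(1));t=W[:,2]>66;print('tab',w2j(W[t]).mean(0).round(1),t.sum(), 'ang from arm',np.arctan2(*(q.mean(0)-[30,-168])[::-1]).round(3))
E
python3 meas.py top0
```

```text
plate plane mean xy [517.  -57.8] slope [0.1116 0.0295] z 51.63 std 2.15 4178
small holes jig [[-23.7, 128.2], [-1.6, -94.6]] z [50.6 52.9]
centre [-12.6  16.8] yaw rel 0.099 sep 223.9
windows 15 [-13.4  16.6]
slope jig 0.1155 0.0009
arm jig mean [  41.6 -159.7]
tab [  57.  -154.6] 12 ang from arm 0.62
```

```bash
cat > go.py <<'E'
from meas import *
from scipy.spatial.transform import Rotation as Ro
import sys
# target: jig x, jig y, z, tool-x angle relative to jig (deg)
def go(x,y,z,ang=0):
    s=ctrl.sense();q=np.array(s['ee_rot']);R=Ro.from_quat(q[[1,2,3,0]]).as_matrix()
    T=np.array([*j2w([x,y]),z]);d=R.T@(T-s['eef_pos'])
    a=np.degrees(JY)+ang-np.degrees(np.arctan2(R[1,0],R[0,0]));a=(a+180)%360-180
    print('shift',d.round(1),'yaw',round(-a,2),'world',T.round(1),'| now jig',w2j(s['eef_pos']).round(1),s['eef_pos'].round(1),'F',s['force'].round(1),'w',round(float(s['grip_width']),2),'t',s['time_s'],'j',s['joints'].round(2))
    wj=w2j(np.array(s['force'][:2])+J0);print('F jig',wj.round(1))
if __name__=='__main__': go(*map(float,sys.argv[1:]))
E
python3 go.py -130 17 150; python3 go.py -130 17 90
```

```text
shift [ 367.3 -336.   153.9] yaw 0.82 world [403.9 -86.  150. ] | now jig [-492.5 -324.4] [ 137.4 -506.6  303.4] F [ 0.4 -0.  -0. ] w 1.0 t 0.1 j [-1.53  0.31  1.5   0.    1.33 -0.22]
F jig [ 0.4 -0.1]
shift [ 367.3 -335.9  213.9] yaw 0.82 world [403.9 -86.   90. ] | now jig [-492.5 -324.4] [ 137.4 -506.6  303.4] F [ 0.4 -0.  -0. ] w 1.0 t 0.1 j [-1.53  0.31  1.5   0.    1.33 -0.22]
F jig [ 0.4 -0.1]
```

>>> {"api": "move_arm", "payload": {
  "series": [
    [[40,-37,0],0,1],
    [[80,-74,5],0.8,1],
    [[120,-111,20],0.8,1],
    [[160,-148,40],0.8,1],
    [[200,-185,60],0.8,1],
    [[240,-222,80],0.8,1],
    [[280,-258,100],0.8,1],
    [[320,-294,120],0.8,1],
    [[367,-336,150],0.8,1],
    [[367,-336,154],0.8,1]
  ]
}}

```text
time_s: 1.35
eef_pos: [403.9, -83.6, 148.5]
ee_rot: [-0.001, 0.992, 0.127, -0.001]
force: [-0.5, -0.4, 0.6]
grip_width: 1.001
```

```bash
python3 go.py -130 17 92
```

```text
shift [-0.5  2.4 56.5] yaw 0.29 world [403.9 -86.   92. ] | now jig [-129.4   19.3] [403.9 -83.6 148.5] F [-0.5 -0.4  0.6] w 1.0 t 1.35 j [-0.49  0.28  2.01  0.    0.85  0.83]
F jig [-0.6 -0.2]
```

>>> {"api": "move_arm", "payload": {
  "series": [
    [[0,2,30],0,1],
    [[0,2,55],0,1],
    [[0,2,57],0,1],
    [[0,2,57],0,1]
  ]
}}

```text
time_s: 1.85
eef_pos: [404.3, -88.9, 93.6]
ee_rot: [0.0, 0.992, 0.125, 0.0]
force: [0.4, -0.8, 0.3]
grip_width: 0.997
```

```bash
python3 - <<'E'
from h import *
p,d=shot('side','s1'); p2,_=shot('top','t1')
c=p[150:330,220:400,::-1]; cv2.imwrite('pics/s1z.png',cv2.resize(c,None,fx=3.2,fy=3.2,interpolation=cv2.INTER_CUBIC))
E
python3 go.py -80 17 92
```

```text
shift [50.2 -2.9  1.9] yaw -0.0 world [452.4 -73.6  92. ] | now jig [-130.2   14.1] [404.5 -88.8  93.8] F [ 0.5 -0.5 -0.1] w 1.0 t 1.95 j [-0.5   0.4   2.04 -0.    0.7   0.82]
F jig [ 0.4 -0.6]
```

View pics/s1z.png

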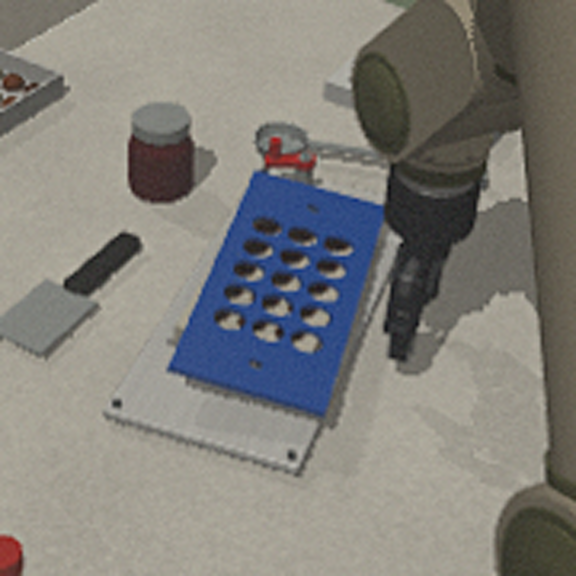

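View pics/t1.png

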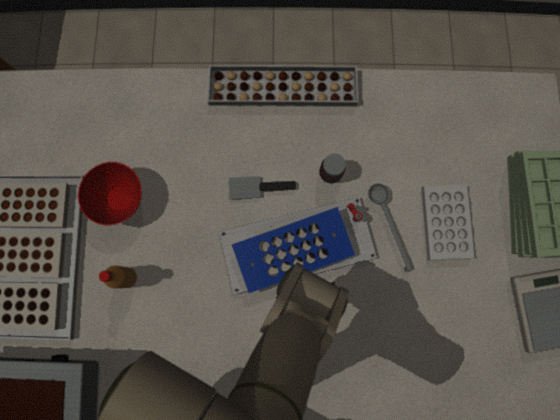

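Run:
```python
from h import *
from meas import w2j
d=np.load('pics/s1.npz')['d']
for x,y in((400,352),(402,340),(395,348),(410,320)):
    u,v=220+x/3.2,150+y/3.2; P=fromdepth('side',[[u,v]],[d[int(v),int(u)]]);print(w2j(P).round(1),P[0,2].round(1))
```

```text
[[-132.8   68.9]] 49.8
[[-132.9   68.2]] 62.5
[[-128.7   72. ]] 55.3
[[-139.6   85. ]] 99.8
```

Run:
```python
from h import *
from meas import w2j
d=np.load('pics/s1.npz')['d']
for u in range(341,349):
    print(u,[(v,*w2j(P).round(0).tolist(),round(P[2])) for v in range(254,268,2) for P in fromdepth('side',[[u,v]],[d[v,u]])])
```

```text
341 [(254, -123.0, 88.0, 83), (256, -109.0, 5.0, 4), (258, -121.0, 65.0, 50), (260, -121.0, 64.0, 41), (262, -115.0, 26.0, 1), (264, -118.0, 37.0, 3), (266, -119.0, 40.0, -1)]
342 [(254, -126.0, 89.0, 85), (256, -122.0, 64.0, 57), (258, -123.0, 62.0, 48), (260, -125.0, 71.0, 49), (262, -118.0, 24.0, 0), (264, -120.0, 34.0, 2), (266, -123.0, 43.0, 3)]
343 [(254, -129.0, 90.0, 86), (256, -127.0, 74.0, 66), (258, -127.0, 71.0, 57), (260, -128.0, 72.0, 51), (262, -121.0, 26.0, 3), (264, -123.0, 32.0, 1), (266, -125.0, 40.0, 0)]
344 [(254, -132.0, 91.0, 89), (256, -129.0, 69.0, 63), (258, -130.0, 70.0, 57), (260, -130.0, 70.0, 50), (262, -130.0, 63.0, 37), (264, -125.0, 31.0, 1), (266, -128.0, 44.0, 5)]
345 [(254, -133.0, 86.0, 84), (256, -131.0, 68.0, 63), (258, -132.0, 71.0, 58), (260, -133.0, 69.0, 50), (262, -132.0, 60.0, 35), (264, -128.0, 32.0, 3), (266, -130.0, 38.0, 1)]
346 [(254, -136.0, 86.0, 86), (256, -134.0, 72.0, 67), (258, -135.0, 71.0, 59), (260, -135.0, 68.0, 50), (262, -135.0, 63.0, 39), (264, -130.0, 27.0, -1), (266, -133.0, 40.0, 4)]
347 [(254, -139.0, 88.0, 89), (256, -137.0, 70.0, 66), (258, -136.0, 59.0, 50), (260, -137.0, 65.0, 48), (262, -138.0, 66.0, 42), (264, -133.0, 28.0, 1), (266, -136.0, 39.0, 4)]
348 [(254, -141.0, 85.0, 87), (256, -138.0, 63.0, 61), (258, -139.0, 63.0, 54), (260, -140.0, 61.0, 46), (262, -134.0, 22.0, 4), (264, -136.0, 28.0, 2), (266, -274.0, 936.0, 817)]
```

>>> {"api": "move_arm", "payload": {
  "series": [
    [[10,-3,3],0,1],
    [[20,-3,3],0,1],
    [[30,-3,3],0,1],
    [[33,-3,3],0,1],
    [[36,-3,3],0,1],
    [[39,-3,3],0,1],
    [[42,-3,3],0,1],
    [[45,-3,3],0,1],
    [[48,-3,3],0,1],
    [[48,-3,3],0,1]
  ]
}}

```text
time_s: 3.2
eef_pos: [449.8, -73.4, 89.9]
ee_rot: [-0.0, 0.992, 0.125, -0.0]
force: [-3.2, 0.7, 1.9]
grip_width: 1.001
```

```bash
python3 - <<'E'
from h import *
p,d=shot('side','s2'); p2,_=shot('top','t2')
c=p[150:330,220:400,::-1]; cv2.imwrite('pics/s2z.png',cv2.resize(c,None,fx=3.2,fy=3.2,interpolation=cv2.INTER_CUBIC))
c=p2[180:310,200:390,::-1]; cv2.imwrite('pics/t2z.png',cv2.resize(c,None,fx=4,fy=4,interpolation=cv2.INTER_CUBIC))
E
python3 go.py -77 17 92; python3 meas.py t2
```

```text
shift [ 5.5  0.8 -2.1] yaw 0.01 world [455.3 -72.8  92. ] | now jig [-82.5  17.8] [449.8 -73.4  89.9] F [-3.2  0.9  1.7] w 1.0 t 3.3 j [-0.42  0.47  1.92  0.    0.74  0.9 ]
F jig [-2.9  1.7]
plate plane mean xy [535.4 -62. ] slope [0.1115 0.0285] z 53.58 std 2.16 3485
small holes jig [[-4.9, 122.1], [-4.2, -101.3]] z [52.6 52.7]
centre [-4.6 10.4] yaw rel 0.0031 sep 223.4
windows 8 [ 11.7 -10.3]
slope jig 0.1151 -0.0
arm jig mean [  41.  -160.4]
tab [  56.3 -154.8] 12 ang from arm 0.608
```

View pics/s2z.png

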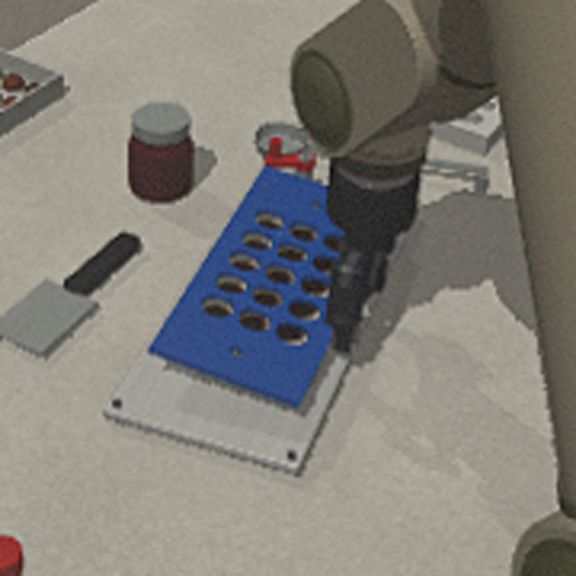

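View pics/t2z.png

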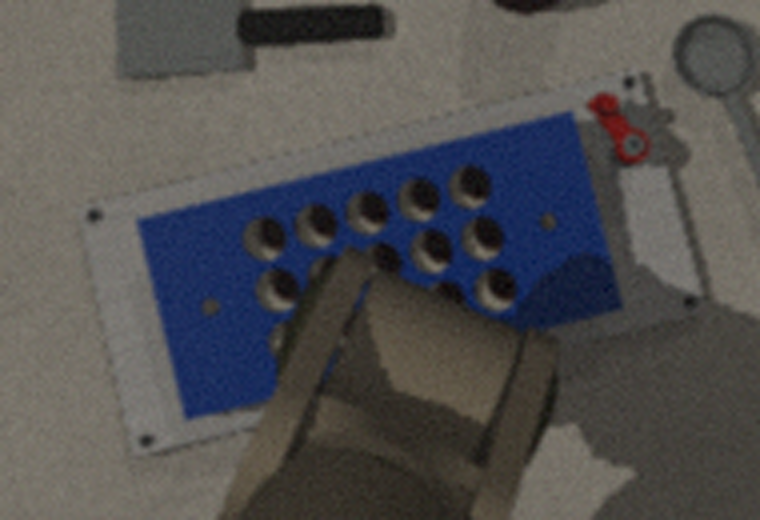

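>>> {"api": "move_arm", "payload": {
  "series": [
    [[1,0,0],0,1],
    [[2,0,0],0,1],
    [[3,0,0],0,1],
    [[4,0,0],0,1],
    [[4,0,0],0,1]
  ]
}}

```text
time_s: 3.92
eef_pos: [453.7, -72.6, 90.0]
ee_rot: [0.0, 0.992, 0.125, -0.0]
force: [-5.4, -0.5, 5.2]
grip_width: 0.997
```

```bash
python3 - <<'E'
from h import *
p2,_=shot('top','t3')
E
python3 go.py -77 17 92; python3 meas.py t3
```

```text
shift [ 1.5  0.6 -2. ] yaw 0.01 world [455.3 -72.8  92. ] | now jig [-78.5  17.6] [453.7 -72.6  90. ] F [-6.4 -0.8  4.8] w 1.0 t 3.975 j [-0.41  0.48  1.91 -0.    0.75  0.91]
F jig [-6.4  0.8]
plate plane mean xy [539.2 -60.7] slope [0.1113 0.0287] z 53.98 std 2.19 3455
small holes jig [[-0.2, 121.6], [-0.4, -101.9]] z [53.1 53.1]
centre [-0.3  9.9] yaw rel -0.0007 sep 223.5
windows 7 [23.  -3.9]
slope jig 0.115 0.0002
arm jig mean [  42.3 -159.5]
tab [  45.3 -137. ] 13 ang from arm 0.606
```

>>> {"api": "move_arm", "payload": {
  "series": [
    [[-3,0,0],0,1],
    [[-10,0,0],0,1],
    [[-25,0,0],0,1],
    [[-45,0,-20],0,1],
    [[-50,0,-60],0,1],
    [[-50,-40,-70],0,1],
    [[-50,-80,-70],0,1]
  ]
}}

```text
time_s: 4.85
eef_pos: [385.3, -6.9, 160.7]
ee_rot: [0.001, 0.992, 0.124, 0.001]
force: [0.0, -0.7, 0.2]
grip_width: 1.0
```

```bash
python3 - <<'E'
from h import *
p2,_=shot('top','t4')
c=p2[180:310,200:390,::-1]; cv2.imwrite('pics/t4z.png',cv2.resize(c,None,fx=4,fy=4,interpolation=cv2.INTER_CUBIC))
E
python3 meas.py t4;python3 go.py 0 200 150 90
```

```text
plate plane mean xy [531.4 -63.6] slope [0.1096 0.0289] z 53.04 std 2.16 4143
small holes jig [[-0.5, 121.7], [-1.0, -101.8]] z [53.2 52.9]
centre [-0.8 10. ] yaw rel -0.0023 sep 223.5
windows 15 [-1.1 10.6]
slope jig 0.1133 0.0008
arm jig mean [  42.8 -159.5]
tab [  57.  -154.6] 12 ang from arm 0.585
shift [129.6 -97.9  10.1] yaw -89.94 world [484.5 123.6 150. ] | now jig [-129.5  102. ] [383.3  -3.5 159.9] F [-0.5  0.2 -1.5] w 1.0 t 4.9 j [-0.32  0.2   2.08  0.    0.86  1.  ]
F jig [-0.4  0.3]
```

View pics/t4z.png

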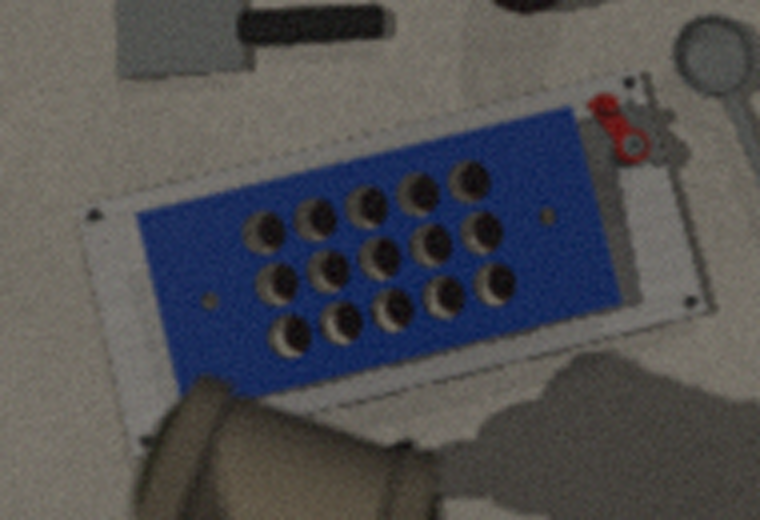

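>>> {"api": "move_arm", "payload": {
  "series": [
    [[0,-30,0],-10,1],
    [[5,-60,0],-20,1],
    [[20,-98,0],-30,1],
    [[40,-110,0],-40,1],
    [[60,-110,0],-50,1],
    [[80,-110,0],-60,1],
    [[100,-110,0],-70,1],
    [[120,-105,5],-80,1],
    [[130,-98,10],-90,1],
    [[130,-98,10],-90,1]
  ]
}}

```text
time_s: 6.15
eef_pos: [487.2, 119.4, 149.5]
ee_rot: [-0.0, 0.614, 0.789, -0.0]
force: [0.1, 0.3, 0.6]
grip_width: 0.998
```

```bash
python3 go.py 0 200 91 90;python3 go.py 0 166 91 90
```

```text
shift [ 4.6 -1.5 58.5] yaw -0.11 world [484.5 123.6  91. ] | now jig [  1.6 195.4] [487.2 119.4 149.5] F [0.1 0.3 0.6] w 1.0 t 6.15 j [ 0.01  0.45  1.75  0.    0.94 -0.24]
F jig [0.1 0.2]
shift [-29.4  -1.5  58.4] yaw -0.11 world [493.   90.6  91. ] | now jig [  1.6 195.4] [487.2 119.4 149.5] F [0.1 0.3 0.6] w 1.0 t 6.15 j [ 0.01  0.45  1.75  0.    0.94 -0.24]
F jig [0.1 0.2]
```

>>> {"api": "move_arm", "payload": {
  "series": [
    [[4,-1.5,30],0,1],
    [[4,-1.5,54],0,1],
    [[0,-1.5,54],0,1],
    [[-10,-1.5,54],0,1],
    [[-20,-1.5,54],0,1],
    [[-27,-1.5,54],0,1],
    [[-29,-1.5,54],0,1],
    [[-31,-1.5,54],0,1],
    [[-32,-1.5,54],0,1]
  ]
}}

```text
time_s: 7.28
eef_pos: [493.5, 88.6, 95.9]
ee_rot: [-0.0, 0.613, 0.79, 0.0]
force: [-0.2, 2.0, 0.6]
grip_width: 1.003
```

```bash
python3 - <<'E'
from h import *
p2,_=shot('top','t5'); p,_=shot('side','s5')
c=p[150:330,220:400,::-1]; cv2.imwrite('pics/s5z.png',cv2.resize(c,None,fx=3.2,fy=3.2,interpolation=cv2.INTER_CUBIC))
E
python3 meas.py t5;python3 go.py 0 156 95 90
```

```text
plate plane mean xy [536.  -92.7] slope [0.1106 0.0286] z 52.74 std 2.15 3263
small holes jig [[-1.0, -102.8]] z [53.]
windows 15 [-1.3  9.6]
slope jig 0.1142 0.0003
arm jig mean [  43.2 -159.3]
tab [  56.8 -155. ] 13 ang from arm 0.582
shift [-7.9  0.   0.9] yaw 0.03 world [495.4  80.9  95. ] | now jig [ -0.  163.9] [493.5  88.5  95.9] F [-0.7  1.3  0.6] w 1.0 t 7.375 j [-0.06  0.54  1.79  0.    0.82 -0.31]
F jig [-0.4  1.4]
```

View pics/s5z.png

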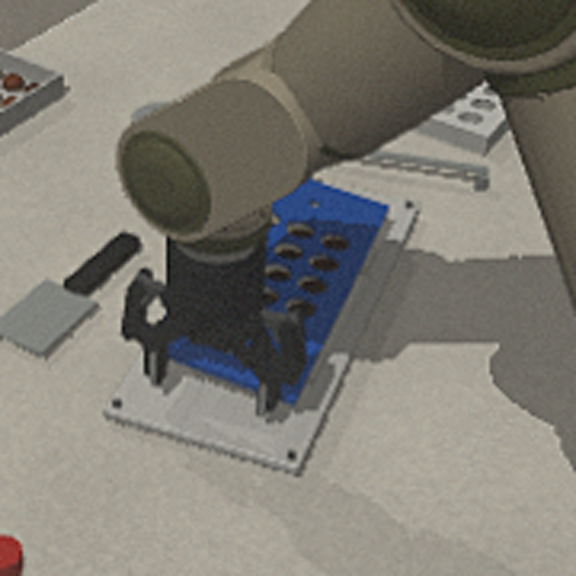

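View pics/t5.png

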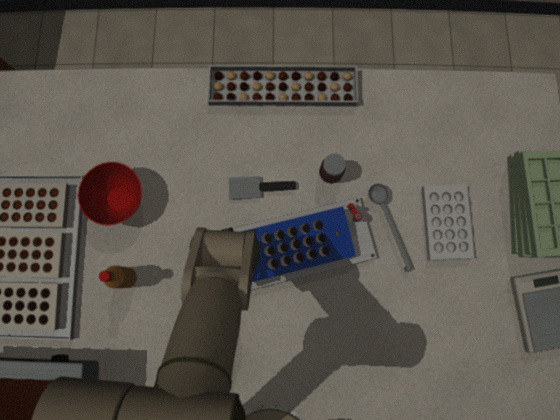

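>>> {"api": "move_arm", "payload": {
  "series": [
    [[-1,0,0],0,1],
    [[-2,0,0],0,1],
    [[-3,0,0],0,1],
    [[-4,0,0],0,1],
    [[-5,0,0],0,1],
    [[-5,0,0],0,1]
  ]
}}

```text
time_s: 8.12
eef_pos: [494.9, 83.4, 95.9]
ee_rot: [0.0, 0.613, 0.79, 0.0]
force: [-1.1, 0.1, -0.4]
grip_width: 1.0
```

```bash
python3 - <<'E'
from h import *
p2,_=shot('top','t6')
E
python3 meas.py t6;python3 go.py 0 156 95 90
```

```text
plate plane mean xy [538.1 -98.8] slope [0.0007 0.0012] z 46.31 std 2.21 3280
small holes jig [[-1.4, -109.9]] z [46.2]
windows 15 [-0.8  2.4]
slope jig 0.001 0.001
arm jig mean [  42.3 -159.3]
tab [  56.8 -153.8] 13 ang from arm 0.615
shift [-2.6 -0.1  0.9] yaw 0.02 world [495.4  80.9  95. ] | now jig [1.000e-01 1.586e+02] [494.9  83.5  95.9] F [ 0.2 -0.3  0.4] w 1.0 t 8.175 j [-0.07  0.54  1.79 -0.    0.82 -0.32]
F jig [ 0.1 -0.3]
```

>>> {"api": "move_arm", "payload": {
  "series": [
    [[5,0,0],0,1],
    [[20,0,0],0,1],
    [[30,0,-10],0,1],
    [[30,0,-50],0,0.5],
    [[25,0,-90],0,0],
    [[0,30,-110],0,0],
    [[-40,60,-110],-10,0],
    [[-90,90,-110],-20,0],
    [[-140,90,-110],-30,0],
    [[-190,90,-110],-40,0]
  ]
}}

```text
time_s: 9.43
eef_pos: [629.6, -78.7, 206.5]
ee_rot: [0.0, 0.303, 0.953, 0.0]
force: [0.9, 0.6, -0.2]
grip_width: -0.003
```

```bash
python3 - <<'E'
from h import *
shot('top','t7')
E
python3 meas.py t7; python3 go.py 90 -168 200 148
python3 - <<'E'
from h import *
from meas import w2j
print(w2j(onplane('top',[[333,160],[333,168]],85)))
E
```

```text
plate plane mean xy [ 543. -130.] slope [-0.0013  0.0021] z 46.3 std 2.13 1508
small holes jig [[-1.0, -110.0]] z [46.2]
windows 0 [nan nan]
slope jig -0.0008 0.0024
arm jig mean [  41.6 -162.5]
tab [  56.2 -155.8] 7 ang from arm 0.44
shift [-98.9 -84.7   6.7] yaw -17.27 world [ 662.9 -210.6  200. ] | now jig [ 89.6 -37.8] [630.3 -84.6 206.4] F [-0.  -6.  -0.8] w 0.0 t 9.475 j [-0.32  0.64  1.26 -0.    1.24 -1.28]
F jig [-1.5 -5.8]
[[ 182.63234989 -139.10672889]
 [ 162.04667861 -133.44053487]]meas.py:38: RuntimeWarning: Mean of empty slice.
  print('windows',(~sm).sum(),j[~sm].mean(0).round(1))
  ret = um.true_divide(
```

>>> {"api": "move_arm", "payload": {
  "series": [
    [[-40,-40,0],-8,0],
    [[-80,-75,0],-17,0],
    [[-99,-90,0],-17,0],
    [[-99,-90,0],-17,0],
    [[-99,-90,0],-17,0]
  ]
}}

```text
time_s: 10.1
eef_pos: [657.3, -207.5, 206.2]
ee_rot: [-0.0, 0.161, 0.987, 0.0]
force: [-0.3, 0.5, -0.8]
grip_width: -0.0
```

```bash
python3 go.py 90 -168 137 148
```

```text
shift [-6.4 -1.2 69.2] yaw -0.93 world [ 662.9 -210.6  137. ] | now jig [  85.3 -163.6] [ 657.3 -207.5  206.2] F [-0.3  0.5 -0.8] w -0.0 t 10.1 j [-0.48  0.76  1.05  0.    1.34 -1.72]
F jig [-0.1  0.6]
```

>>> {"api": "move_arm", "payload": {
  "series": [
    [[-6,-1,30],-1,0],
    [[-6,-1,60],-1,0],
    [[-6,-1,69],-1,0],
    [[-6,-1,69],-1,0]
  ]
}}

```text
time_s: 10.6
eef_pos: [662.7, -211.1, 137.5]
ee_rot: [0.0, 0.153, 0.988, -0.0]
force: [0.0, 0.9, -0.4]
grip_width: 0.005
```

```bash
python3 - <<'E'
from h import *
p,d=shot('side','s8')
c=p[150:270,230:390,::-1]; cv2.imwrite('pics/s8z.png',cv2.resize(c,None,fx=4.5,fy=4.5,interpolation=cv2.INTER_CUBIC))
E
python3 - <<'E'
from go import go
import numpy as np
n=np.array([np.cos(np.radians(148)),np.sin(np.radians(148))]);t=np.array([-n[1],n[0]])
t=-t if t[1]<0 else t
for th in(.47,.6,.8,1.0,1.2,1.4,1.571):
    T=np.array([30+30*np.cos(th),-168+30*np.sin(th)])-17*n+6*t
    print(th,T.round(1));go(*T,137,148)
E
```

```text
0.47 [  74.3 -158.3]
shift [18.7  0.6  1.2] yaw 0.05 world [ 645.4 -205.2  137. ] | now jig [  89.9 -168.7] [ 663.  -211.4  138.3] F [ 0.  -0.   0.5] w 0.0 t 10.65 j [-0.48  0.84  1.09  0.    1.22 -1.74]
F jig [ 0. -0.]
0.6 [  72.4 -155. ]
shift [22.1  2.4  1.2] yaw 0.05 world [ 642.6 -202.4  137. ] | now jig [  89.9 -168.7] [ 663.  -211.4  138.3] F [ 0.  -0.   0.5] w 0.0 t 10.65 j [-0.48  0.84  1.09  0.    1.22 -1.74]
F jig [ 0. -0.]
0.8 [  68.5 -150.4]
shift [27.8  4.3  1.2] yaw 0.05 world [ 637.7 -198.9  137. ] | now jig [  89.9 -168.7] [ 663.  -211.4  138.3] F [ 0.  -0.   0.5] w 0.0 t 10.65 j [-0.48  0.84  1.09  0.    1.22 -1.74]
F jig [ 0. -0.]
1.0 [  63.8 -146.7]
shift [33.8  4.9  1.2] yaw 0.05 world [ 632.3 -196.5  137. ] | now jig [  89.9 -168.7] [ 663.  -211.4  138.3] F [ 0.  -0.   0.5] w 0.0 t 10.65 j [-0.48  0.84  1.09  0.    1.22 -1.74]
F jig [ 0. -0.]
1.2 [  58.5 -144. ]
shift [39.8  4.4  1.2] yaw 0.05 world [ 626.4 -195.2  137. ] | now jig [  89.9 -168.7] [ 663.  -211.4  138.3] F [ 0.  -0.   0.5] w 0.0 t 10.65 j [-0.48  0.84  1.09  0.    1.22 -1.74]
F jig [ 0. -0.]
1.4 [  52.7 -142.4]
shift [45.5  2.7  1.2] yaw 0.05 world [ 620.4 -195.1  137. ] | now jig [  89.9 -168.7] [ 663.  -211.4  138.3] F [ 0.  -0.   0.5] w 0.0 t 10.65 j [-0.48  0.84  1.09  0.    1.22 -1.74]
F jig [ 0. -0.]
1.571 [  47.6 -141.9]
shift [50.1  0.4  1.2] yaw 0.05 world [ 615.4 -195.9  137. ] | now jig [  89.9 -168.7] [ 663.  -211.4  138.3] F [ 0.  -0.   0.5] w 0.0 t 10.65 j [-0.48  0.84  1.09  0.    1.22 -1.74]
F jig [ 0. -0.]
```

View pics/s8z.png

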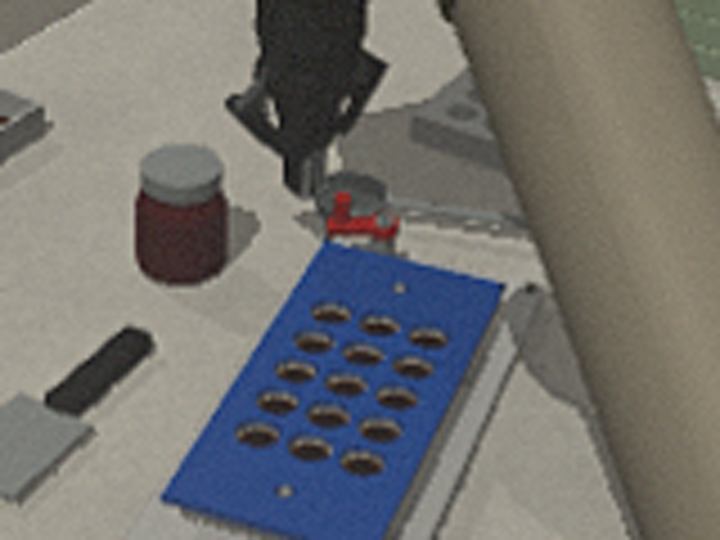

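The plate lies flat, with the pins showing at zoomed positions (400,288) and (285,490). The shut fingers stand just beyond the red tab at (342,203), so I'll push it along its arc.

>>> {"api": "move_arm", "payload": {
  "series": [
    [[10,0,1],0,0],
    [[18,1,1],0,0],
    [[22,2,1],0,0],
    [[25,3.5,1],0,0],
    [[28,4,1],0,0],
    [[31,5,1],0,0],
    [[34,5,1],0,0],
    [[37,5,1],0,0],
    [[40,4,1],0,0],
    [[43,3.5,1],0,0]
  ]
}}

```text
time_s: 11.9
eef_pos: [623.9, -192.2, 137.0]
ee_rot: [0.001, 0.153, 0.988, 0.003]
force: [4.8, 8.0, 0.4]
grip_width: 0.0
```

>>> {"api": "move_arm", "payload": {
  "series": [
    [[2,-1,0],0,0],
    [[4,-2,0],0,0],
    [[6,-3,0],0,0],
    [[6,-3,0],0,0]
  ]
}}

```text
time_s: 12.4
eef_pos: [615.8, -196.9, 136.0]
ee_rot: [-0.0, 0.153, 0.988, -0.0]
force: [0.2, 0.6, 0.8]
grip_width: -0.001
```

```bash
python3 - <<'E'
from h import *
p,d=shot('side','s9')
c=p[150:270,230:390,::-1]; cv2.imwrite('pics/s9z.png',cv2.resize(c,None,fx=4.5,fy=4.5,interpolation=cv2.INTER_CUBIC))
E
python3 go.py 47.6 -141.9 137 148
```

```text
shift [ 0.7  0.7 -1.1] yaw 0.0 world [ 615.4 -195.9  137. ] | now jig [  47.8 -142.9] [ 615.8 -196.8  135.9] F [-0.2 -0.3 -0.2] w 0.0 t 12.45 j [-0.49  0.74  1.28 -0.    1.12 -1.75]
F jig [-0.3 -0.3]
```

View pics/s9z.png

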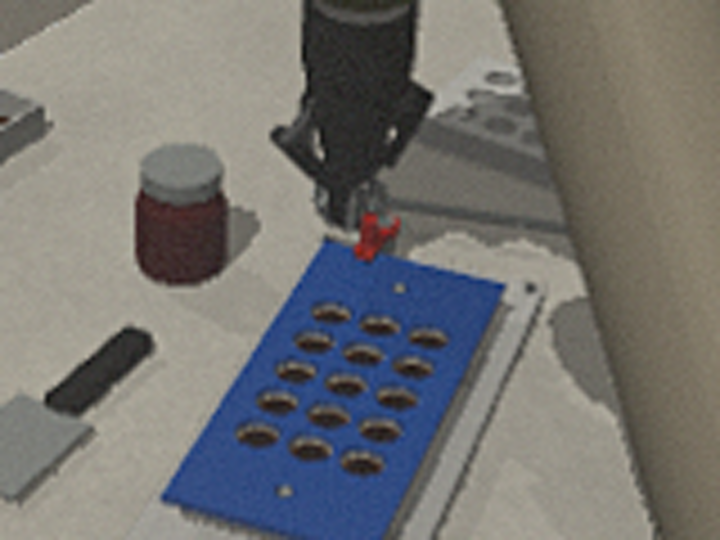

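>>> {"api": "move_arm", "payload": {
  "series": [
    [[1.5,-1,0],0,0],
    [[3,-2,0],0,0],
    [[3,-2,0],0,0]
  ]
}}

```text
time_s: 12.82
eef_pos: [613.2, -197.3, 136.0]
ee_rot: [0.001, 0.153, 0.988, 0.0]
force: [5.2, 1.2, -1.5]
grip_width: -0.004
```

>>> {"api": "move_arm", "payload": {
  "series": [
    [[1.5,-1,0],0,0],
    [[3,-1.5,0],0,0],
    [[3,-1.5,0],0,0]
  ]
}}

```text
time_s: 13.2
eef_pos: [611.9, -197.5, 136.3]
ee_rot: [0.005, 0.153, 0.988, 0.0]
force: [21.3, 4.0, -7.5]
grip_width: 0.001
```

```bash
python3 - <<'E'
from h import *
p,d=shot('side','s10');shot('top','t10')
c=p[170:230,280:360,::-1]; cv2.imwrite('pics/s10z.png',cv2.resize(c,None,fx=9,fy=9,interpolation=cv2.INTER_CUBIC))
E
python3 go.py 47.6 -141.9 137 148
```

```text
shift [-2.8  2.6 -0.6] yaw 0.01 world [ 615.4 -195.9  137. ] | now jig [  43.9 -142.6] [ 612.  -197.5  136.4] F [20.8  2.2 -8. ] w -0.0 t 13.3 j [-0.5   0.73  1.3   0.    1.1  -1.76]
F jig [20.7 -3. ]
```

View pics/s10z.png

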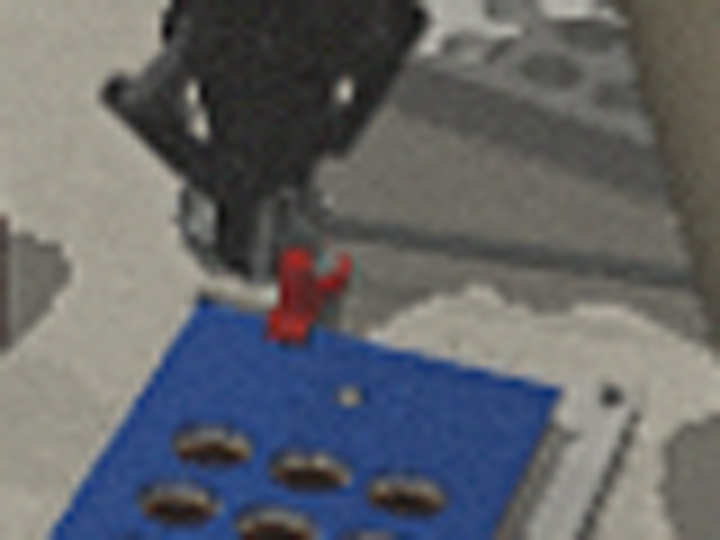

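The 21 N build-up shows the clip is against its stop. The zoomed view has the arm over the plate's end at (290,325). I'll back off and check.

>>> {"api": "move_arm", "payload": {
  "series": [
    [[-3,0,0],0,0],
    [[-10,0,0],0,0],
    [[-25,0,0],0,0],
    [[-35,0,-20],0,0],
    [[-35,0,-70],0,0],
    [[-35,0,-120],0,0],
    [[-35,60,-120],0,0],
    [[-35,120,-120],0,0],
    [[-35,120,-120],0,0],
    [[-35,120,-120],0,0]
  ]
}}

```text
time_s: 14.55
eef_pos: [678.8, -94.8, 255.7]
ee_rot: [-0.0, 0.153, 0.988, -0.0]
force: [0.0, -0.6, -0.3]
grip_width: -0.001
```

```bash
python3 - <<'E'
from h import *
p,d=shot('top','t11');shot('side','s11')
c=p[150:310,200:420,::-1]; cv2.imwrite('pics/t11z.png',cv2.resize(c,None,fx=3.6,fy=3.6,interpolation=cv2.INTER_CUBIC))
E
python3 meas.py t11; python3 go.py 0 0 200 148
```

```text
plate plane mean xy [ 544.3 -132.7] slope [0.0011 0.0018] z 46.27 std 2.16 1513
small holes jig [[-1.1, -110.0]] z [46.2]
windows 1 [-35.1 -65.5]
slope jig 0.0015 0.0015
arm jig mean [  28.5 -153.2]
tab [  28.6 -136.5] 14 ang from arm 1.675
shift [145.4 -19.7  55.8] yaw -0.08 world [534.1 -70.2 200. ] | now jig [133.7 -60.5] [678.7 -95.7 255.8] F [-0.1  0.7  0.2] w -0.0 t 14.65 j [-0.31  0.71  1.   -0.    1.43 -1.57]
F jig [0.1 0.7]
```

View pics/t11z.png

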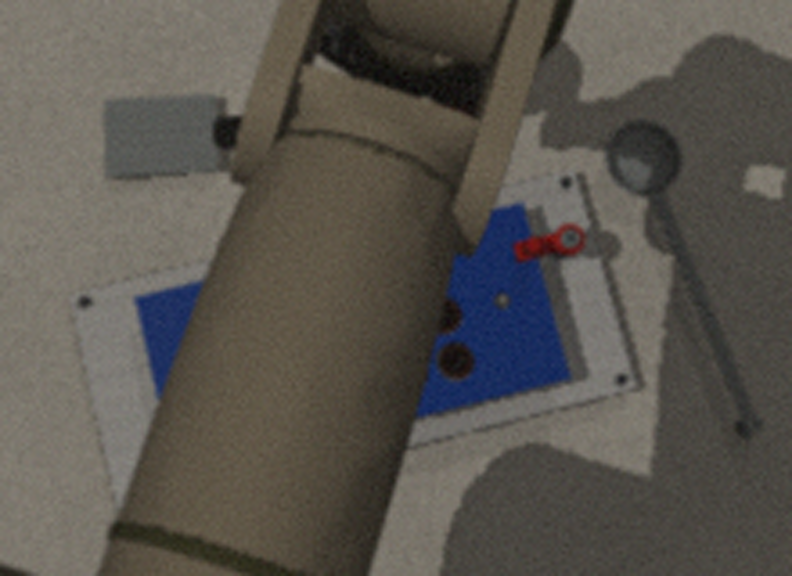

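View pics/s11.png

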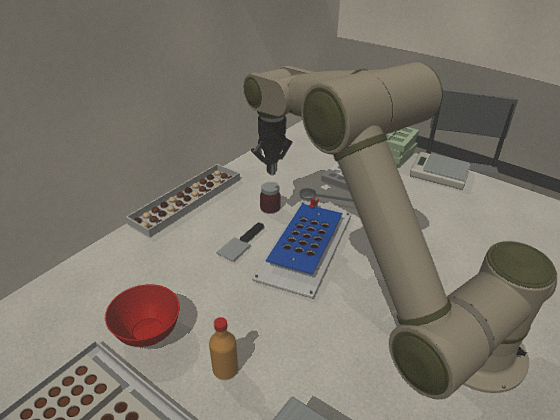

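The clip arm points along jig +y over the plate's right end, at zoomed (530,248). The plate is flat, the gripper is clear, and the bowl, bottle, scraper, jar and ladle haven't visibly moved. I'll hand in now.

```bash
python3 -c "
from rig import ctrl
print(ctrl.finish_job())"
```

```text
the job is handed in; nothing more can be done
None
```

The plate is down over both pins and the clip is against its stop. I handed the job in at about 14.7 s of the 72 s allowed.

**What I did:** I pushed the plate's near edge with the two open fingertips to square it up and centre it in jig x. I then pushed its left end along jig −y until both holes dropped over the pins. After that I pushed the clip tab round with the fingers shut and backed off clear.

**Last checks:**
- **Plate:** its top measured 46.3 mm high with a slope under 0.003 rad, against 46 mm when down. The right hole measured about 1 mm off in x and 2 mm in y. That is slightly more than the 1.5 mm play in the hole, but within the calibration error.
- **Left end:** it was hidden from the top camera in the last pictures. An earlier side view showed both pins in their holes.
- **Clip:** the push built up to about 21 N against the stop. The tab's position afterwards gave about 1.61 rad. A cruder estimate from the arm's outline gave 1.68, against 1.571 at the stop. I put the difference down to measurement noise.
- **Other things:** nothing else looked moved, but I checked this by eye only and did not measure it. The jar was hidden in the last top view and showed only in the side view.

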